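# Slide the carrier under the clamp and start its screw

### The job

Push the loose carrier board forward into the blue clamp stand until its front edge lies against the steel back stop, centred and square between the legs. Then start the clamp screw: turn its T-bar backward (counter-clockwise from above) until the screw drops into its thread, stop, and turn it forward (clockwise) one full turn. Finish gripping the T-bar between the fingers, screw at rest and board still home, and do not disturb the glue bottle, the jar or the marker.

Things in the scene. Friction and masses are not known exactly. Their poses are not given: they have to be found in the camera images.
- stand: Blue bridge-shaped clamp stand, fixed. Origin on the table under the screw axis; x from its open front (robot side) to its back, z up. Legs 40 mm deep (x), inner faces at y = +-47 mm, feet out to y = +-88 mm; beam from 34 to 52 mm height, round boss 44 mm across with its top at 70 mm. Steel back stop at the rear, 14 mm high, its front face at x = +26 mm.
- stop (a point): Middle of the front face of the steel back stop, 7 mm above the table; axes as the stand's. The board's nose belongs here.
- board: Loose plywood carrier board 130 (x) x 60 (y) x 16 mm, 0.2 to 0.45 kg, a white shell carving fixed on its middle (top at 47 mm). Origin under its centre, x towards its nose, z up. Starts 60 to 90 mm short of the stop, nose forward. A wooden cleat across its rear end, 60 mm wide, stands to 40 mm height: a flat rear face to push on. It slides on the table.
- board_nose (a point): Middle of the board's front edge, 7 mm above the table (65 mm ahead of its origin).
- board_rear (a point): Middle of the flat rear face, 28 mm above the table (65 mm behind the board's origin).
- handle: T-bar of the clamp screw. Origin on the screw axis at the bar's centre line, 115 mm above the table plus screw_lift; x along the bar. Bar 10 mm thick, with black end balls 15 mm across, reaching 56 mm to each side; hub 25 mm across, from 13 mm below to 8 mm above the bar's centre line. Push it round from beside with closed fingers, or grip it from above (10 mm wide).
- screw_turn (a joint): Turning of screw and T-bar, rad; at 0 the bar lies along the stand's x. Grows counter-clockwise from above (backward), falls clockwise (forward). Takes 0.04 N m (1 N at 40 mm) and stays where left. The thread's start differs every time: 0.5 to 2.7 rad of backward turning from where it stands at first. A firm grip can keep the screw from dropping until let go.
- screw_lift (a joint): Height of screw and T-bar, m, negative is lower. At first it rides at 0 to -0.004; turned forward from there it soon binds. Turned backward it rises 8 mm a turn, then falls at once by 8 mm (own weight, 0.5 kg) to about -0.008: the thread drop. Turned on backward it climbs again. From the drop a forward turn takes it 8 mm deeper, to -0.016. Lowest -0.0225, clear of the board.
- glue: Teal and white glue bottle with a black tip, standing to the right of the stand, 30 mm across, 86 mm tall; origin under its centre. Bystander.
- jar: Clear jar with a green lid standing to the left of the board, 69 mm across, 84 mm tall; origin under its centre. Bystander.
- pen: White marker with a black cap lying on the table to the right of the board, 134 mm long (its y), 17 mm thick; origin under its centre. Bystander.

How it is judged:
On the way, in this order (a step that is already met when the one before it is completed fails the run):
1. the board is home: nose at the back stop, centred and square (x of board_nose in the frame of stop above -0.006 m and y of board_nose in the frame of stop between -0.011 and 0.011 m and angle between the x axis of board and the x axis of stand, either way round below 0.14 rad and angle between board's own z axis and vertical below 0.1 rad), for 0.2 s.
2. turned backward, the screw has dropped into its thread (value of joint screw_lift below -0.006 m), for 0.1 s.
3. the screw has been turned forward about one turn (value of joint screw_lift below -0.014 m), for 0.1 s.
At the end, for the whole second after the job is handed in: Fingers grip the T-bar (over 8 N), screw at rest one turn (within a quarter turn) in from the thread drop: screw_lift -13.8 to -18.2 mm. Board nose within 6 mm of the back stop and 11 mm of its middle, board square within 0.14 rad, flat, at rest (all of step 1 and value of joint screw_lift between -0.0182 and -0.0138 m and contact force between the fingers and handle above 8 N and velocity of joint screw_turn between -0.1 and 0.1 rad/s and linear speed of board below 0.02 m/s); the arm keeps its last pose, push and grip.
It fails at once if the glue bottle is moved or knocked over (distance of glue from where it was at the start of the episode above 0.02 m or angle between glue's own z axis and vertical above 0.4 rad).
It fails at once if the jar is moved or knocked over (distance of jar from where it was at the start of the episode above 0.02 m or angle between jar's own z axis and vertical above 0.4 rad).
It fails at once if the marker is moved or knocked over (distance of pen from where it was at the start of the episode above 0.02 m).
It also fails if it takes over 72 s, if anything falls off the work surface, if the arm or the gripper's body presses on something with over 40 N, if the wrist force passes 120 N, or if a joint passes its speed limit or range.

### The arm

A 6-joint arm with a two-finger parallel gripper is mounted at the origin on a cart in front of the work surface, level with it; the furniture and walls round the work are solid. World frame = base frame: x ahead of the robot, y to its left, z up, the work surface at z = 0. Lengths are in m, angles in rad, forces in N, time in s.
With the tool pointing down it reaches from about 0.25 to 0.725 m from the base axis. Payload 4 kg.
Tool frame: the origin (TCP) lies midway between the tips of the shut fingers; the grasp point (between the pads) lies bot.hold_point_z behind it (bot.hold_point_z is the distance from the TCP to the grasp point, in m); z points along the fingers, y is the line along which they close (so a half turn about z gives the same grasp; the last joint's range is limited). The gripper opens to 85 mm and grips with 20 to 120 N. Pads are 22 mm wide; open, the fingers measure 114 mm over their backs; the gripper's body (76 mm by 85 mm) begins 54 mm behind the grasp point. The pads swing forward as they close: fully open they stand 13 mm farther back than shut.
Start: joints at [-1.201, 0.241, 0.005, 1.335, 0, 1.571], TCP at [0.181, -0.466, 0.231] pointing down, gripper open.
Joint ranges: [-2.72, 2.72], [-1.05, 1.87], [-1.09, 1.28], [-1.99, 2.15], [-1.42, 1.44], [-3.14, 3.14]. Speed limits (rad/s): [2.79, 2.79, 3.14, 3.14, 3.14, 3.14].

### API

Orientations are given as [roll, pitch, yaw] about the fixed x, y, z axes, in that order (R = Rz(yaw) Ry(pitch) Rx(roll)).
In Python, from rig import sensors, optics, bot gives the robot as it stands. The module is installed in compiled form; this text tells all that it offers.
- The arm moves only by the shell command python3 -m crank 'ROWS' [OPENING]. ROWS is JSON, one flat list of numbers, 4 for each row, row after row: the shift along the world's x, y, z in units of 100 mm (1.0 is 100 mm), then the turn about the world's z in units of pi rad (1.0 is pi rad). In form: [tx, ty, tz, turn, tx, ty, tz, turn, ...]. A call has 1 to 10 rows; each row is the pose to reach, as a shift and turn from the pose commanded when the call began, turning the shorter way round; what a row does not reach only later rows make up. A row lasts 1/8 s, in which the tool goes at most 62.5 mm and 10.7 degrees, less where a joint would pass 70% of its speed; a pose out of reach is approached as far as the arm can. A call with a number of a shift or a turn outside -1 to 1 is refused whole. A call with a gripper value outside its range is refused whole. OPENING is the opening, from 0 (shut) to 1 (fully open), set as the call begins (- or left out, the last holds). The fingers move at their own pace and stop on an object; the grip force is fixed at half the most. Time passes only in rows, so rows that repeat a pose let the fingers close. It gives the time, the measured TCP pose, the force, the opening and the grip force at its end, in the units of the state.
- sensors.read_state(): the state, without advancing time (a new reading comes with each control period).
- optics.camera(name): name is "scene" or "top" or "wrist"; returns a dict with "color" (400x640x3 uint8, red, green, blue), "z_map" (400x640 float32, m along the optical axis (not along the pixel's ray), 0 where there is no reading), "fx", "fy", "cx", "cy" (pixels), "dist" ([k1, k2, p1, p2, k3] as OpenCV has them; the pictures are not rectified), "extrinsics" (4x4, takes a point from world to camera coordinates); the wrist camera has in their place "tool_from_camera" (4x4, takes a point from camera to tool coordinates, whose origin is the TCP and whose axes are the flange's). Camera axes: x right, y up, looking along -z (the intrinsics and any distortion apply to the point x, -y, -z); pixel columns grow to the right and rows downward; lengths in m; the calibration is good to about 2 mm. A picture is of the moment at which its call begins: read the wrist's pose just before it.
- bot.hand_in(): hands the job in; it is judged then, once.
The state is a dict: "clock": time; "joint_positions": joint angles; "joint_velocities": joint speeds; "joint_efforts": joint torques, N m; "tool_pos": TCP position; "ee_rot": TCP orientation; "ft_force": force on the tool from outside, world axes, zero at the start; "ft_torque": the same for the moment, N m; "width": finger opening in m; "finger_force": force on a finger pad.
Only numpy, scipy, OpenCV 4.12 (cv2) and the standard library are available. Lean on these libraries where they do the work, as an engineer would, in place of code of your own. Each camera call takes 0.05 s, during which the arm holds its last target. There are 200 camera calls.

## Working session

There is one attempt and no reset: what is moved stays moved. The work goes in short steps, Python scripts to look and compute and a shell command to move; the robot and the scene stay as the last step left them, time stands still between calls to the robot, and variables do not carry over. Pictures are saved under pics/ and viewed, at most 12 in all, crops included, and the job is handed in when it is done.

```bash
mkdir -p pics; cat > h.py <<'E'
from rig import sensors, optics, bot
import numpy as np, cv2
def world(c, mask=None):
    h,w=c["z_map"].shape
    u,v=np.meshgrid(np.arange(w),np.arange(h))
    K=np.array([[c["fx"],0,c["cx"]],[0,c["fy"],c["cy"]],[0,0,1.]])
    p=cv2.undistortPoints(np.stack([u,v],-1).reshape(-1,1,2).astype(np.float64),K,np.array(c["dist"],float)).reshape(h,w,2)
    z=c["z_map"].astype(float)
    P=np.stack([p[...,0]*z,-p[...,1]*z,-z,np.ones_like(z)],-1)
    T=np.linalg.inv(np.array(c["extrinsics"])) if "extrinsics" in c else None
    W=(P@T.T)[...,:3]; W[z==0]=np.nan
    return W
E
python3 - <<'E'
from h import *
print(sensors.read_state(), bot.hold_point_z)
for n in ("scene","top"):
    c=optics.camera(n); cv2.imwrite(f"pics/{n}0.png",c["color"][...,::-1])
    np.savez(f"{n}0.npz",**{k:np.array(v) for k,v in c.items()})
    print(n,c["fx"],c["dist"],np.linalg.inv(c["extrinsics"]).round(3).tolist(), (c["z_map"]==0).mean())
E
```

```text
{'clock': 0.0, 'joint_positions': array([-1.20098776e+00,  2.41398507e-01,  3.72402052e-03,  1.33522117e+00,
        7.17672733e-06,  1.57080577e+00]), 'joint_velocities': array([ 1.23107103e-03,  7.05447651e-04, -4.95738889e-06,  1.53130320e-04,
        1.49622978e-03, -1.80461601e-03]), 'joint_efforts': array([-1.63878130e-04, -3.72314429e+01,  2.52409887e+01,  1.69825897e-02,
        6.70770396e-05, -1.82979925e-06]), 'tool_pos': array([ 0.18048883, -0.46559985,  0.23042013]), 'ee_rot': array([-3.13949332e+00, -7.15687929e-06,  3.69799101e-01]), 'ft_force': array([-0.76460569, -0.26742917,  0.60497304]), 'ft_torque': array([-0.05510908,  0.04449223,  0.03199932]), 'finger_force': 0.0, 'width': 0.08527358563590244} 0.0187
scene 409.98984304113674 [-0.06594575  0.          0.          0.          0.        ] [[0.852, 0.382, -0.358, 0.258], [-0.523, 0.618, -0.586, -0.626], [-0.003, 0.687, 0.727, 0.724], [0.0, 0.0, 0.0, 1.0]] 0.00401953125
top 369.85705234664755 [-0.07958712  0.          0.          0.          0.        ] [[-0.004, 0.996, -0.084, 0.496], [-1.0, -0.003, 0.011, -0.112], [0.01, 0.084, 0.996, 1.007], [0.0, 0.0, 0.0, 1.0]] 0.00398046875
```

View pics/top0.png

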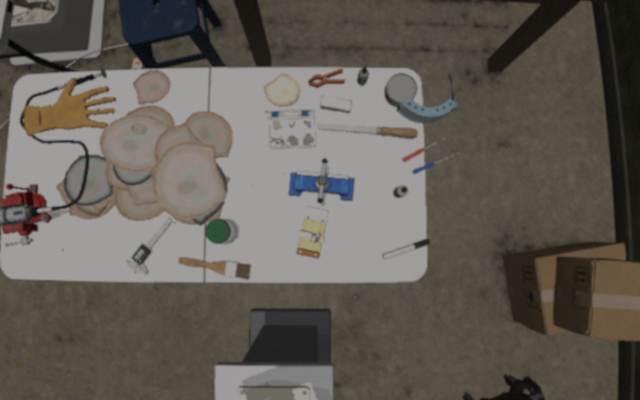

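View pics/scene0.png

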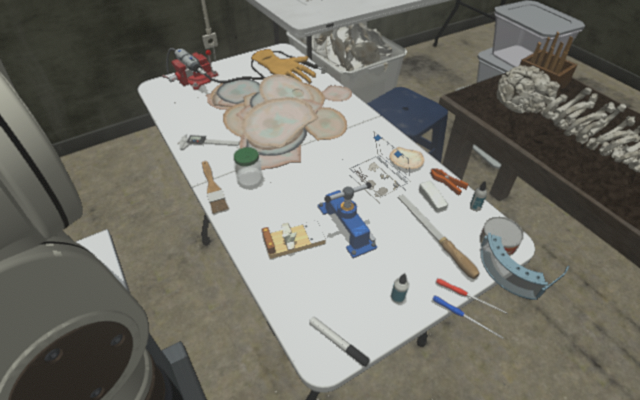

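Top view: stand at about (322,186) with its T-bar near-vertical (image) from (323,162) to (322,200), board (311,238), jar (218,231), glue (400,190), marker (405,249). Scene view agrees: board at (292,237), stand (345,222).

```bash
python3 - <<'E'
from h import *
for n in ("top","scene"):
    c=dict(np.load(f"{n}0.npz")); W=world(c); hsv=cv2.cvtColor(c["color"],cv2.COLOR_RGB2HSV)
    H,S,V=[hsv[...,i].astype(int) for i in range(3)]; X,Y,Z=W[...,0],W[...,1],W[...,2]
    box=(X>.25)&(X<.7)&(Y>-.4)&(Y<.25)
    print(n,'table z',np.nanmedian(Z[box]))
    def rep(name,m):
        m=m&box; m=cv2.morphologyEx(m.astype(np.uint8),cv2.MORPH_OPEN,np.ones((2,2)))>0
        if m.sum()<4: print(name,'none');return
        p=W[m]; (ce,sz,a)=cv2.minAreaRect(p[:,:2].astype(np.float32))
        print(name,m.sum(),p.mean(0).round(4),'rect',np.round(ce,4),np.round(sz,3),round(a,1),'z',np.percentile(p[:,2],[5,95]).round(3))
    near=(abs(Y+.13)<.13)&(X>.35)
    rep('beam',(H>100)&(H<125)&(S>120)&(Z>.025)&(Z<.06)&near)
    rep('stand',(H>100)&(H<125)&(S>120)&(Z<.08)&near)
    rep('boss',(Z>.062)&(Z<.078)&near&(X>.45))
    rep('bar',(Z>.1)&(Z<.14)&near)
    rep('board',(Z>.008)&(Z<.045)&near&(H>8)&(H<32)&(S>60)&(X<.52))
    rep('boardall',(Z>.008)&(Z<.06)&near&(X<.43)&(X>.28))
    rep('jar',(Z>.06)&(Y>0)&(H>40)&(H<90)&(S>80))
    rep('glue',(Z>.02)&(Y<-.26)&(X>.4))
    rep('pen',(Z>.008)&(Z<.03)&(Y<-.24)&(X<.43))
E
```

```text
top table z 0.0003921439182514863
beam 542 [nan nan nan] rect [ 0.6287 -0.1336] [0.144 0.04 ] 87.1 z [nan nan]
stand 749 [nan nan nan] rect [ 0.6238 -0.1319] [0.17  0.024] 76.9 z [nan nan]
boss 104 [nan nan nan] rect [ 0.6243 -0.1328] [0.039 0.039] 89.9 z [nan nan]
bar 237 [nan nan nan] rect [nan nan] [0. 0.] 0.0 z [nan nan]
board 439 [nan nan nan] rect [nan nan] [0. 0.] 0.0 z [nan nan]
boardall none
jar 399 [nan nan nan] rect [0.5113 0.1258] [0.056 0.044] 56.5 z [nan nan]
glue 127 [nan nan nan] rect [ 0.6127 -0.3494] [0.025 0.043] 3.2 z [nan nan]
pen none
scene table z -0.0005830658106824593
beam 364 [ 0.6252 -0.1642  0.0521] rect [ 0.6278 -0.1436] [0.114 0.036] 86.4 z [0.048 0.055]
stand 553 [ 0.6234 -0.1668  0.0406] rect [ 0.6215 -0.1352] [0.167 0.051] 89.3 z [0.005 0.069]
boss 212 [nan nan nan] rect [ 0.6505 -0.111 ] [0.095 0.037] 49.3 z [nan nan]
bar 324 [nan nan nan] rect [ 0.6681 -0.1006] [0.191 0.086] 12.1 z [nan nan]
board 601 [nan nan nan] rect [ 0.4935 -0.1005] [0.083 0.081] 64.3 z [nan nan]
boardall none
jar 201 [nan nan nan] rect [0.5049 0.1291] [0.049 0.043] 61.0 z [nan nan]
glue 298 [nan nan nan] rect [ 0.6363 -0.3357] [0.071 0.023] 23.4 z [nan nan]
pen none
```

```bash
python3 -m crank '[0.3,0.5,0.1,-0.02, 0.6,1,0.3,-0.04, 0.6,1,0.3,-0.04,0.9,1,0.7,-0.06,0.9,1,0.7,-0.1,0.9,1,0.7,-0.118]' && python3 -m crank '[0.6,0.5,0,0,1,1,0,0,1,1,0,0,1,1,0,0]' && python3 -m crank '[0.6,0.6,0,0,0.8,1,0,0,0.8,1.0,0,0,0.8,1.0,0,0]' 0.4
cat >> h.py <<'E'
from scipy.spatial.transform import Rotation as Ro
def wrist(path):
    s=sensors.read_state(); c=optics.camera("wrist")
    T=np.eye(4); T[:3,:3]=Ro.from_euler("xyz",s["ee_rot"]).as_matrix(); T[:3,3]=s["tool_pos"]
    c["extrinsics"]=np.linalg.inv(T@np.array(c["tool_from_camera"]))
    cv2.imwrite(path+".png",c["color"][...,::-1]); np.savez(path+".npz",**{k:np.array(v) for k,v in c.items()})
    return c,s
E
python3 - <<'E'
from h import *
c,s=wrist("pics/w1"); print(s["tool_pos"],s["ee_rot"],c["fx"],c["dist"],np.round(c["tool_from_camera"],3))
E
```

```text
clock: 0.85
tool_pos: [0.2707, -0.3668, 0.301]
ee_rot: [3.141, 0.0, -0.003]
ft_force: [0.4, -0.3, -0.4]
width: 0.0856
finger_force: 0.0
clock: 1.35
tool_pos: [0.3708, -0.2661, 0.3008]
ee_rot: [3.142, 0.001, 0.001]
ft_force: [-0.3, -0.3, -0.2]
width: 0.085
finger_force: 0.0
clock: 1.85
tool_pos: [0.4501, -0.1674, 0.3011]
ee_rot: [3.141, 0.001, -0.002]
ft_force: [0.9, 0.2, 0.6]
width: 0.0343
finger_force: 0.0
[ 0.45009225 -0.16743661  0.30105225] [ 3.14086643e+00  1.01716062e-03 -1.85166231e-03] 342.72861840234617 [0.00542239 0.         0.         0.         0.        ] [[ 0.001  0.953  0.302  0.077]
 [ 1.    -0.001 -0.001 -0.002]
 [-0.     0.302 -0.953 -0.142]
 [ 0.     0.     0.     1.   ]]
```

View pics/w1.png

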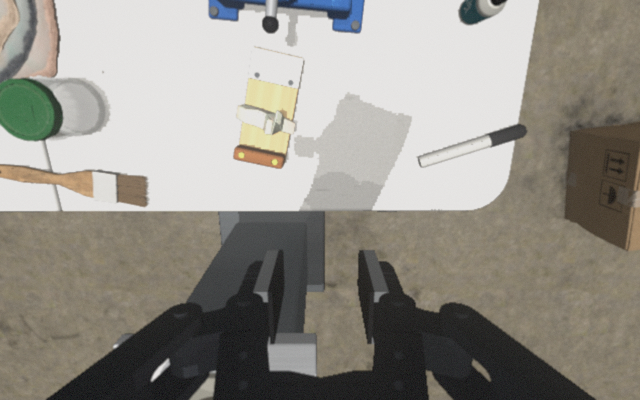

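Wrist view: board with rear cleat at (260,157), nose edge near (277,50), jar lid (28,108), marker (470,147), near end ball of T-bar (271,24); camera sits ahead of the fingers, so I'll push at yaw -pi with the camera behind.

```bash
cat > m.py <<'E'
from h import *
def fit(name,p):
    p=p[np.isfinite(p).all(1)]
    if len(p)<20: print(name,len(p)); return
    ce,sz,a=cv2.minAreaRect(p[:,:2].astype(np.float32)); 
    print(name,len(p),'rect',np.round(ce,4),np.round(sz,4),round(a,1),'mean',p.mean(0).round(4),'z',np.percentile(p[:,2],[5,50,95]).round(4))
E
python3 - <<'E'
from m import *
c=dict(np.load("pics/w1.npz")); W=world(c); hsv=cv2.cvtColor(c["color"],cv2.COLOR_RGB2HSV)
H,S,V=[hsv[...,i].astype(int) for i in range(3)]; v,u=np.mgrid[:400,:640]; Z=W[...,2]
b=(u>215)&(u<315)&(v>35)&(v<185)
fit('table',W[(u>300)&(u<340)&(v>170)&(v<200)])
fit('board top z10-22',W[b&(Z>.010)&(Z<.022)]); fit('cleat top',W[b&(Z>.034)&(Z<.045)&(v>135)])
fit('all board',W[b&(Z>.010)])
fit('barball',W[(u>255)&(u<290)&(v<40)&(Z>.1)])
fit('stand',W[(u>200)&(u<370)&(v<40)&(H>100)&(H<125)&(S>100)])
fit('lid',W[(u<70)&(v<150)&(Z>.075)]); fit('pen',W[(u>410)&(u<530)&(v>110)&(v<180)&(Z>.008)])
c=dict(np.load("top0.npz")); W=world(c);X,Y,Z=np.moveaxis(W,-1,0)
n=(abs(Y+.13)<.1)&(abs(X-.62)<.1)
fit('T bar',W[n&(Z>.105)]); fit('boss',W[n&(Z>.062)&(Z<.078)]); fit('beam',W[n&(Z>.045)&(Z<.06)])
q=W[n&(Z>.105)][:,:2]; q=q-q.mean(0); w,E=np.linalg.eigh(q.T@q); print('bar dir deg',np.degrees(np.arctan2(E[1,1],E[0,1])))
E
```

```text
table 1128 rect [ 0.4081 -0.165 ] [0.0515 0.0399] 89.7 mean [ 4.082e-01 -1.649e-01 -3.000e-04] z [-0.0015 -0.0003  0.001 ]
board top z10-22 4114 rect [ 0.5093 -0.1038] [0.0605 0.1268] 77.8 mean [ 0.5223 -0.1067  0.0163] z [0.0145 0.0163 0.0183]
cleat top 676 rect [ 0.4525 -0.091 ] [0.0602 0.0165] 78.2 mean [ 0.453  -0.0916  0.0394] z [0.0368 0.0395 0.0411]
all board 5917 rect [ 0.5079 -0.1032] [0.069 0.13 ] 78.0 mean [ 0.5087 -0.1038  0.022 ] z [0.0147 0.017  0.0402]
barball 449 rect [ 0.5887 -0.1219] [0.0256 0.0142] 1.5 mean [ 0.5879 -0.123   0.117 ] z [0.1135 0.1171 0.12  ]
stand 1581 rect [ 0.6096 -0.1268] [0.0319 0.174 ] 0.0 mean [ 0.611  -0.151   0.0282] z [0.0067 0.0097 0.053 ]
lid 3912 rect [0.5416 0.1228] [0.0559 0.1308] 76.3 mean [0.5241 0.1293 0.0837] z [0.079  0.0838 0.0872]
pen 1388 rect [ 0.4618 -0.3554] [0.0169 0.1336] 17.9 mean [ 0.463  -0.3565  0.014 ] z [0.0103 0.0144 0.0167]
T bar 239 rect [ 0.632  -0.1301] [0.0241 0.11  ] 76.4 mean [ 0.6307 -0.1298  0.1174] z [0.1129 0.1176 0.1213]
boss 113 rect [ 0.6309 -0.1299] [0.0385 0.0413] 89.8 mean [ 0.6282 -0.1295  0.0697] z [0.0665 0.0697 0.0725]
beam 612 rect [ 0.6313 -0.1298] [0.1417 0.0404] 84.9 mean [ 0.6303 -0.1298  0.0513] z [0.0482 0.0513 0.0543]
bar dir deg 173.07150722863884
```

```bash
python3 -m crank '[0.3,0.2,0,-0.05,0.6,0.38,0,-0.1,1,0.38,0,-0.2,1,0.38,0,-0.25,1,0.38,0,-0.3,1,0.38,0,-0.35,1,0.38,0,-0.4,1,0.38,0,-0.45,1,0.38,0,-0.5,1,0.38,0,-0.5]' && python3 -m crank '[0,0,0,-0.05,0,0,0,-0.1,0,0,0,-0.16,0,0,0,-0.21,0,0,0,-0.27,0,0,0,-0.33,0,0,0,-0.39,0,0,0,-0.45,0,0,0,-0.5,0,0,0,-0.5]'
python3 - <<'E'
from h import *
c,s=wrist("pics/w2"); print(s["tool_pos"],s["ee_rot"],s["joint_positions"])
E
```

```text
clock: 3.15
tool_pos: [0.4104, -0.2924, 0.302]
ee_rot: [-2.878, 0.067, -0.775]
ft_force: [0.1, -0.0, -1.5]
width: 0.0343
finger_force: 0.0
clock: 4.4
tool_pos: [0.1432, -0.3184, 0.3037]
ee_rot: [-2.605, 0.136, -1.607]
ft_force: [-1.2, -0.4, 1.9]
width: 0.034
finger_force: 0.0
[ 0.14323781 -0.31835482  0.30372996] [-2.60469826  0.13614169 -1.60698128] [-1.60861722 -0.04617946 -0.24875865  1.50532324  0.53667158  3.13970671]
```

View pics/w2.png

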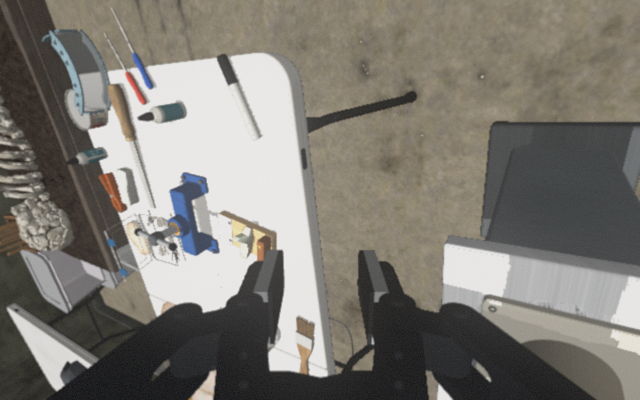

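The wrist hit the j6 limit (yaw = j1 − j6 + π, so yaw runs about 0 … 2π here); the view shows stand (190,215), board (247,237). Unwind in the positive direction.

```bash
python3 -m crank '[0,0,0,0.06,0,0,0,0.12,0,0,0,0.18,0,0,0,0.24,0,0,0,0.3,0,0,0,0.36,0,0,0,0.42,0,0,0,0.48,0,0,0,0.5,0,0,0,0.5]'; python3 -c "
from h import *;print(sensors.read_state()['joint_positions'].round(2))"
```

```text
clock: 5.7
tool_pos: [0.1452, -0.3186, 0.3038]
ee_rot: [-2.605, 0.137, -0.031]
ft_force: [0.3, 0.6, -0.2]
width: 0.0342
finger_force: 0.0
[-1.22  0.36  0.2   1.96  0.08  1.97]
```

```bash
python3 -m crank '[0,0,0,0.03,0,0,0.3,0.05,0,0,0.6,0.05,0,0,1,0.05]'; python3 -c "
from h import *;print(sensors.read_state()['joint_positions'].round(3))"
```

```text
clock: 6.2
tool_pos: [0.1429, -0.3126, 0.3849]
ee_rot: [-2.622, 0.132, 0.122]
ft_force: [-2.1, 4.1, 1.6]
width: 0.0343
finger_force: 0.0
[-1.167  0.328  0.373  2.15   0.028  1.88 ]
```

```bash
python3 -m crank '[0,0,0.3,0.01,0,0,0.6,0.02,0,0,1,0.02,0,0,1,0.02]'; python3 -c "
from h import *;print(sensors.read_state()['joint_positions'].round(3))"
```

```text
clock: 6.7
tool_pos: [0.1357, -0.2935, 0.4035]
ee_rot: [-2.667, 0.121, 0.182]
ft_force: [0.2, -1.0, -0.8]
width: 0.0341
finger_force: 0.0
[-1.144  0.255  0.344  2.149  0.007  1.843]
```

```bash
python3 -m crank '[0,0,0.5,0.01,0,0,1,0.01,0.2,-0.4,1,0.01,0.3,-0.6,1,0.01,0.3,-0.6,1,0.01]'; python3 -c "
from h import *;print(sensors.read_state()['joint_positions'].round(3))"; python3 -m crank '[0,0,0.5,0,0,0,1,0,0,0,1,0,0,0,1,0]';  python3 -c "
from h import *;print(sensors.read_state()['joint_positions'].round(3))"
```

```text
clock: 7.32
tool_pos: [0.1521, -0.3254, 0.4081]
ee_rot: [-2.716, 0.11, 0.208]
ft_force: [0.0, 0.2, 1.3]
width: 0.0338
finger_force: 0.0
[-1.132e+00  2.980e-01  4.370e-01  2.149e+00 -2.000e-03  1.826e+00]
clock: 7.82
tool_pos: [0.1443, -0.3092, 0.4283]
ee_rot: [-2.766, 0.098, 0.203]
ft_force: [1.2, -0.7, -0.1]
width: 0.034
finger_force: 0.0
[-1.132e+00  2.280e-01  4.190e-01  2.149e+00 -2.000e-03  1.826e+00]
```

```bash
python3 -m crank '[0.3,-0.6,1,0,0.3,-0.6,1,0]' | grep -E "clock|rot|pos"; python3 -m crank '[0.3,-0.6,1,0,0.3,-0.6,1,0]'| grep -E "clock|rot|pos"; python3 -m crank '[0,0,1,0,0,0,1,0]'| grep -E "clock|rot|pos";  python3 -m crank '[0,0,1,0,0,0,1,0]'| grep -E "clock|rot|pos"; python3 -c "
from h import *;print(sensors.read_state()['joint_positions'].round(3))"
```

```text
clock: 8.07
tool_pos: [0.1608, -0.3414, 0.4348]
ee_rot: [-2.815, 0.086, 0.199]
clock: 8.32
tool_pos: [0.1758, -0.3704, 0.4425]
ee_rot: [-2.866, 0.073, 0.195]
clock: 8.57
tool_pos: [0.1683, -0.3549, 0.466]
ee_rot: [-2.919, 0.059, 0.191]
clock: 8.82
tool_pos: [0.1627, -0.3433, 0.4868]
ee_rot: [-2.971, 0.046, 0.188]
[-1.127e+00  1.920e-01  5.930e-01  2.149e+00 -1.000e-03  1.830e+00]
```

```bash
python3 -m crank '[0.2,-0.4,1,0,0.2,-0.4,1,0]' | grep -E "clock|rot|pos"; python3 -m crank '[0.2,-0.4,1,0,0.2,-0.4,1,0]'| grep -E "clock|rot|pos"; python3 -m crank '[0,0,1,0,0,0,1,0]'| grep -E "clock|rot|pos"; python3 -c "
from h import *;j=sensors.read_state()['joint_positions'];print(j.round(3),j[3]+j[1]-j[2]-np.pi/2)"
```

```text
clock: 9.07
tool_pos: [0.1741, -0.3654, 0.4996]
ee_rot: [-3.022, 0.032, 0.187]
clock: 9.32
tool_pos: [0.1844, -0.3856, 0.5139]
ee_rot: [-3.076, 0.018, 0.185]
clock: 9.57
tool_pos: [0.1784, -0.3732, 0.539]
ee_rot: [-3.135, 0.002, 0.185]
[-1.124e+00  1.870e-01  7.590e-01  2.150e+00 -1.000e-03  1.833e+00] 0.00734151134579486
```

```bash
python3 -m crank '[0,0,-0.5,0.05,0.2,0.2,-1,0.1,0.5,0.5,-1,0.15,0.8,0.8,-1,0.2,1,1,-1,0.25,1,1,-1,0.3,1,1,-1,0.35,1,1,-1,0.4,1,1,-1,0.45,1,1,-1,0.48]' && python3 -m crank '[0.3,0.3,-0.3,0.05,0.7,0.7,-0.6,0.1,1,1,-1,0.15,1,1.0,-1,0.2,1,1,-1,0.25,1,1,-1,0.3,1,1,-1,0.35,1,1,-1,0.4,1,1,-1,0.43,1,1,-1,0.43]' && python3 -m crank '[0.6,0.4,-0.2,0,0.9,0.45,-0.35,0,0.9,0.45,-0.35,0]'
python3 - <<'E'
from h import *
c,s=wrist("pics/w3"); print(s["tool_pos"],s["ee_rot"],s["joint_positions"])
E
```

```text
clock: 10.82
tool_pos: [0.2784, -0.2737, 0.4376]
ee_rot: [-3.131, 0.004, 1.696]
ft_force: [0.3, -0.2, 0.0]
width: 0.0343
finger_force: 0.0
clock: 12.08
tool_pos: [0.3784, -0.1741, 0.3376]
ee_rot: [-3.13, 0.004, 3.042]
ft_force: [-0.5, 0.5, -0.3]
width: 0.0342
finger_force: 0.0
clock: 12.45
tool_pos: [0.4698, -0.1281, 0.2998]
ee_rot: [-3.131, -0.0, 3.045]
ft_force: [-1.2, -0.0, -0.7]
width: 0.0342
finger_force: 0.0
[ 0.46975207 -0.12811248  0.2998307 ] [-3.13142815e+00 -1.91000800e-04  3.04471229e+00] [-0.25997771  0.19448431  0.12297554  1.4978255  -0.01006062 -0.16310566]
```

View pics/w3.png

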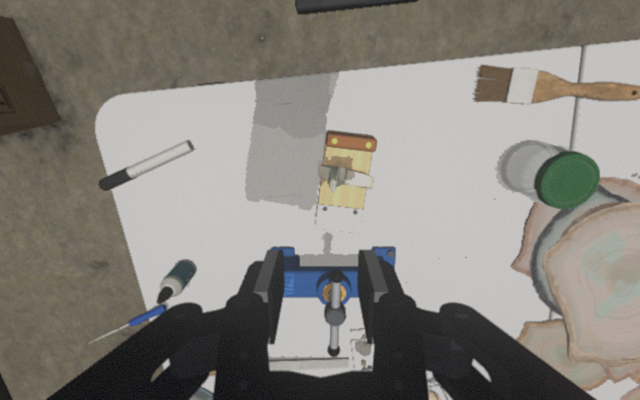

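Wrist view, now yaw ≈ π: board cleat at (352,140), nose (340,232), stand (333,283) with T-bar (336,275)–(334,350), partly between the fingers.

```bash
python3 - <<'E'
from m import *
c=dict(np.load("pics/w3.npz")); W=world(c); hsv=cv2.cvtColor(c["color"],cv2.COLOR_RGB2HSV)
H,S,V=[hsv[...,i].astype(int) for i in range(3)]; v,u=np.mgrid[:400,:640]; X,Y,Z=np.moveaxis(W,-1,0)
b=(u>305)&(u<385)&(v>120)&(v<243)
fit('board top',W[b&(Z>.010)&(Z<.022)]); fit('cleat',W[b&(Z>.034)&(Z<.046)&(v<155)])
fit('all board',W[b&(Z>.010)])
t=(u>270)&(u<400)&(v>240)&(v<380)&(X>.55)&(X<.72)
fit('bar',W[t&(Z>.105)&(Z<.14)]); fit('beam',W[t&(Z>.046)&(Z<.058)&(S>80)]); fit('boss',W[t&(Z>.064)&(Z<.076)])
q=W[t&(Z>.105)&(Z<.135)]; q=q[:,:2]; m=q.mean(0); w,E=np.linalg.eigh((q-m).T@(q-m)); print('bar dir',np.degrees(np.arctan2(E[1,1],E[0,1])))
# front face edge line of feet / beam: lowest-X blue per column
blue=t&(H>100)&(H<125)&(S>100)
for lo,hi,nm in ((.003,.03,'feet'),(.04,.056,'beam')):
    p=W[blue&(Z>lo)&(Z<hi)]; pts=[]
    for y in np.arange(-.225,-.03,.005):
        k=p[abs(p[:,1]-y)<.0025]
        if len(k)>3: pts.append((y,np.percentile(k[:,0],5)))
    print(nm,np.round(pts,4).tolist(), 'y range',np.percentile(p[:,1],[0.5,99.5]))
E
```

```text
board top 3089 rect [ 0.5073 -0.1048] [0.064  0.1298] 78.0 mean [ 0.5176 -0.1051  0.0164] z [0.0146 0.0163 0.0182]
cleat 704 rect [ 0.4523 -0.0908] [0.0601 0.0163] 77.8 mean [ 0.4517 -0.091   0.0394] z [0.0371 0.0396 0.041 ]
all board 4706 rect [ 0.5077 -0.103 ] [0.0689 0.1297] 77.8 mean [ 0.5027 -0.1022  0.023 ] z [0.0148 0.0172 0.0403]
bar 1067 rect [ 0.6304 -0.1275] [0.0234 0.1103] 77.7 mean [ 0.6266 -0.127   0.1172] z [0.1116 0.1174 0.1209]
beam 1239 rect [ 0.6286 -0.144 ] [0.0984 0.0382] 85.3 mean [ 0.6247 -0.1538  0.0516] z [0.0485 0.0518 0.0533]
boss 508 rect [ 0.6295 -0.1267] [0.0429 0.0376] 86.2 mean [ 0.6278 -0.128   0.0697] z [0.0669 0.0699 0.0715]
bar dir 173.19927491182412
feet [[-0.21, 0.5927], [-0.205, 0.5933], [-0.2, 0.5936], [-0.195, 0.5943], [-0.19, 0.5949], [-0.185, 0.5954], [-0.18, 0.5958], [-0.065, 0.6058], [-0.06, 0.6067], [-0.055, 0.6074], [-0.05, 0.6072], [-0.045, 0.6081], [-0.04, 0.6082]] y range [-0.2080886  -0.03981436]
beam [[-0.195, 0.6387], [-0.19, 0.6092], [-0.185, 0.6081], [-0.18, 0.6081], [-0.175, 0.6086], [-0.17, 0.6089], [-0.165, 0.6097], [-0.16, 0.6098], [-0.155, 0.6108], [-0.15, 0.6111], [-0.145, 0.611], [-0.14, 0.611], [-0.135, 0.6108], [-0.115, 0.6133], [-0.11, 0.6135], [-0.105, 0.6149], [-0.1, 0.6155], [-0.095, 0.6165]] y range [-0.19192956 -0.09615092]
```

```bash
python3 -m crank '[-0.3,0.2,-0.4,-0.015,-0.5,0.4,-0.8,-0.03,-0.7,0.48,-1,-0.037,-0.7,0.48,-1,-0.037]' && python3 -m crank '[0,0,-0.4,0,0,0,-0.8,0,0,0,-1,0]' && python3 -m crank '[0,0,-0.4,0,0,0,-0.7,0,0,0,-0.86,0,0,0,-0.86,0]'; python3 -c "
from h import *;s=sensors.read_state();print(s['tool_pos'],s['ee_rot'])"
```

```text
clock: 13.0
tool_pos: [0.396, -0.0811, 0.2016]
ee_rot: [-3.13, 0.001, 2.926]
ft_force: [0.7, 0.0, 0.7]
width: 0.0341
finger_force: 0.0
clock: 13.38
tool_pos: [0.3999, -0.0822, 0.1021]
ee_rot: [-3.13, 0.005, 2.926]
ft_force: [0.1, 0.5, -0.4]
width: 0.0342
finger_force: 0.0
clock: 13.88
tool_pos: [0.4001, -0.0822, 0.0164]
ee_rot: [-3.13, 0.004, 2.926]
ft_force: [-0.4, 0.1, 0.9]
width: 0.0343
finger_force: 0.0
[ 0.40011571 -0.08216894  0.01640331] [-3.13044103  0.00419191  2.92609785]
```

```bash
python3 -m crank '[0.15,-0.03,0,0,0.30,-0.04,0,0,0.36,-0.06,0,0.001,0.42,-0.08,0,0.004,0.5,-0.11,0,0.008,0.58,-0.14,0,0.012,0.66,-0.17,0,0.016,0.74,-0.2,0,0.02,0.82,-0.23,0,0.024,0.82,-0.23,0,0.024]'
python3 - <<'E'
from m import *
c,s=wrist("pics/w4"); print(s["tool_pos"],s["ee_rot"])
c=optics.camera("top"); np.savez("top1.npz",**{k:np.array(v) for k,v in c.items()})
W=world(c); X,Y,Z=np.moveaxis(W,-1,0)
n=(abs(Y+.12)<.06)&(X>.42)&(X<.62)
fit('board',W[n&(Z>.009)&(Z<.024)])
c=optics.camera("scene"); cv2.imwrite("pics/s1.png",cv2.resize(c["color"][150:280,200:420],None,fx=3,fy=3)[...,::-1])
E
```

```text
clock: 15.12
tool_pos: [0.4824, -0.1048, 0.0162]
ee_rot: [-3.131, 0.005, 3.003]
ft_force: [-0.4, -0.5, 0.5]
width: 0.0343
finger_force: 0.0
[ 0.48239725 -0.10475242  0.01616122] [-3.1305065   0.00524975  3.00257879]
board 452 rect [ 0.5755 -0.1058] [0.0927 0.081 ] 86.6 mean [ 0.5834 -0.1204  0.0162] z [0.0125 0.0164 0.0198]
```

View pics/s1.png

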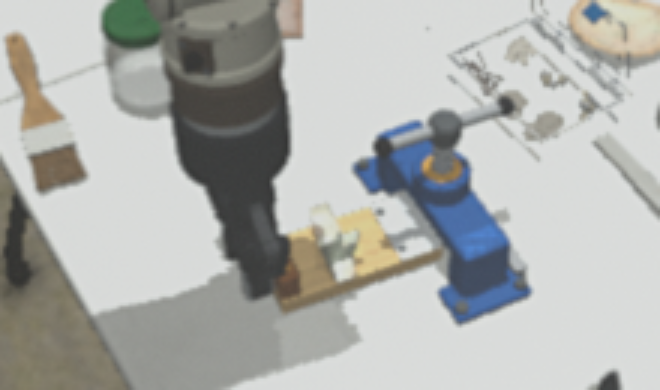

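Scene crop: fingers flush on the cleat (285,280), board's nose going between the legs at (440,250), squared well. Continue to the stop.

```bash
python3 -m crank '[0.07,-0.03,0,0.004,0.14,-0.06,0,0.008,0.21,-0.09,0,0.012,0.28,-0.11,0,0.016,0.28,-0.11,0,0.016]'; python3 -m crank '[0.02,-0.003,0,0,0.04,-0.004,0,0,0.06,-0.006,0,0]'|grep -E "clock|pos|force"; python3 -m crank '[0.02,0,0,0,0.04,0,0,0]'|grep -E "clock|pos|force"
```

```text
clock: 15.9
tool_pos: [0.5102, -0.1157, 0.0162]
ee_rot: [-3.13, 0.005, 3.053]
ft_force: [0.3, 0.5, -0.1]
width: 0.0346
finger_force: 0.0
clock: 16.27
tool_pos: [0.5147, -0.1159, 0.016]
ft_force: [-1.0, -0.2, 0.4]
finger_force: 0.7
clock: 16.52
tool_pos: [0.5175, -0.1159, 0.0158]
ft_force: [-8.3, -0.7, 4.0]
finger_force: 3.6
```

```bash
python3 -m crank '[0.02,0,0,0,0.04,0,0,0,0.04,0,0,0]'|grep -E "clock|pos|force"; python3 - <<'E'
from m import *
c=optics.camera("top"); np.savez("top2.npz",**{k:np.array(v) for k,v in c.items()})
W=world(c); X,Y,Z=np.moveaxis(W,-1,0)
c=optics.camera("scene"); cv2.imwrite("pics/s2.png",cv2.resize(c["color"][160:260,270:400],None,fx=5,fy=5)[...,::-1])
W=world(c); u,v=np.meshgrid(range(640),range(400)); X,Y,Z=np.moveaxis(W,-1,0)
# board right side top edge line
m=(Z>.01)&(Z<.021)&(X>.5)&(X<.64)&(Y<-.10)&(Y>-.17)&(v>150)
P=W[m]; pts=[(x,np.percentile(P[abs(P[:,0]-x)<.004][:,1],3)) for x in np.arange(.53,.6,.01) if (abs(P[:,0]-x)<.004).sum()>3]
print(np.round(pts,4).tolist())
E
```

```text
clock: 16.9
tool_pos: [0.5175, -0.1156, 0.0151]
ft_force: [-12.7, 0.0, 8.7]
finger_force: 6.3
[[0.53, -0.1495], [0.54, -0.1507], [0.55, -0.1511], [0.56, -0.1519], [0.57, -0.1529], [0.58, -0.1571], [0.59, -0.1542]]
```

View pics/s2.png

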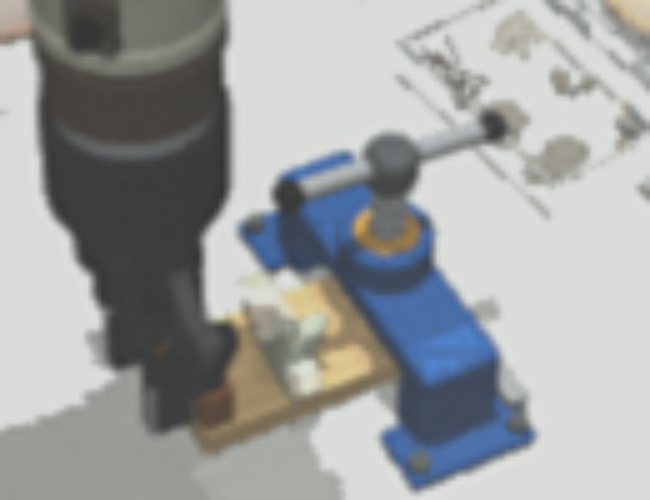

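Board dead against the stop (nose at ~(395,375) in crop, between the legs), edge at −5° like the stand. Back off, rise and look at the T-bar.

```bash
python3 -m crank '[-0.2,0.02,0,0,-0.4,0.04,0,0,-0.6,0.05,0.2,0,-0.8,0.06,0.6,0,-0.8,0.06,1,0,-0.8,0.06,1,0]' 1 >/dev/null && python3 -m crank '[0,0,0.5,0,0,0,1,0,0,0,1,0]' && python3 -m crank '[0,0,0.4,0,0,0,0.7,0,0,0,0.7,0]'
cat > bar.py <<'E'
from m import *
import sys
c,s=wrist(sys.argv[1]); print(s["tool_pos"],s["ee_rot"])
def axis(nm,c,ylo=-.2):
    W=world(c); X,Y,Z=np.moveaxis(W,-1,0)
    t=(abs(X-.63)<.075)&(abs(Y+.127)<.075)
    q=W[t&(Z>.092)&(Z<.13)]
    if len(q)<20: print(nm,len(q)); return
    fit(nm+' bar',q); p=q[:,:2]
    h=q[(np.hypot(p[:,0]-.630,p[:,1]+.127)>.022)&(np.hypot(p[:,0]-.630,p[:,1]+.127)<.06)]
    vx,vy,x0,y0=cv2.fitLine(h[:,:2].astype(np.float32),cv2.DIST_HUBER,0,.001,.001).ravel(); print(nm,'dir',np.degrees(np.arctan2(vy,vx)).round(1),'y at .63',y0+(.63-x0)*vy/vx,'z',np.median(h[:,2]))
    hub=q[np.hypot(p[:,0]-.630,p[:,1]+.127)<.009]; print('hubtop',np.percentile(hub[:,2],[50,90]).round(4))
    fit(nm+' boss',W[t&(Z>.064)&(Z<.076)])
axis('wrist',c); axis('top',optics.camera('top'))
E
python3 bar.py pics/w5
```

```text
clock: 18.12
tool_pos: [0.4462, -0.1106, 0.2194]
ee_rot: [-3.13, 0.012, 3.053]
ft_force: [0.7, 0.1, -0.1]
width: 0.0855
finger_force: 0.0
clock: 18.5
tool_pos: [0.4444, -0.1102, 0.2867]
ee_rot: [-3.13, 0.007, 3.053]
ft_force: [0.5, -0.5, -0.5]
width: 0.0854
finger_force: 0.0
[ 0.44442344 -0.11017995  0.28672939] [-3.1302823   0.0067731   3.05308091]
wrist bar 1030 rect [ 0.6265 -0.1271] [0.0236 0.1026] 84.0 mean [ 0.6233 -0.1263  0.1168] z [0.1099 0.1172 0.1209]
wrist dir -6.8 y at .63 -0.12699212 z 0.1167484675809044
hubtop [0.1203 0.1212]
wrist boss 505 rect [ 0.6301 -0.1274] [0.0424 0.0394] 84.5 mean [ 0.6285 -0.1272  0.0699] z [0.0667 0.0701 0.0716]
top bar 240 rect [ 0.6314 -0.1299] [0.0242 0.1085] 76.4 mean [ 0.6307 -0.1298  0.1174] z [0.1132 0.1173 0.1217]
top dir -6.7 y at .63 -0.12982267 z 0.11679519676578903
hubtop [0.1199 0.1224]
top boss 112 rect [ 0.6309 -0.1298] [0.0385 0.0411] 89.8 mean [ 0.6284 -0.1296  0.0694] z [0.0663 0.0695 0.0718]
```

View pics/w5.png

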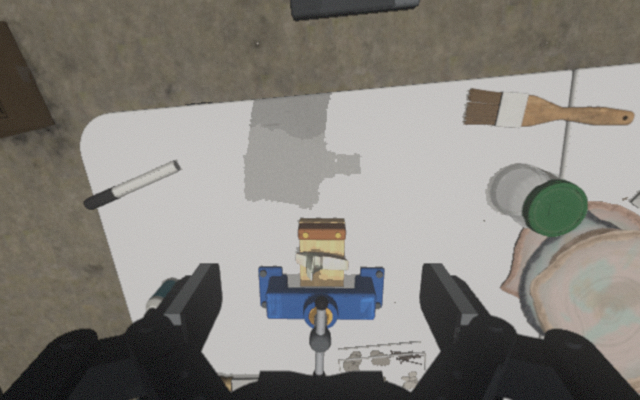

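Wrist view: board inside the stand (322,250), hub (320,340), T-bar near ball (321,302), fully visible between open fingers; hub axis ≈ (0.630,−0.128), bar at −6.8°, hub top 0.121.

```bash
python3 -m crank '[0.4,-0.04,0,-0.05,0.8,-0.08,0,-0.1,1,-0.1,0,-0.16,1,-0.1,0,-0.22,1,-0.1,0,-0.28,1,-0.1,0,-0.34,1,-0.1,0,-0.39,1,-0.1,0,-0.44,1,-0.1,0,-0.48,1,-0.1,0,-0.5]' 0.4 && python3 -m crank '[0.4,-0.04,-0.3,-0.05,0.86,-0.08,-0.6,-0.1,0.86,-0.08,-0.8,-0.16,0.86,-0.08,-0.8,-0.22,0.86,-0.08,-0.8,-0.28,0.86,-0.08,-0.8,-0.34,0.86,-0.08,-0.8,-0.39,0.86,-0.08,-0.8,-0.43,0.86,-0.08,-0.8,-0.45,0.86,-0.08,-0.8,-0.45]'; python3 -c "
from h import *;s=sensors.read_state();print(s['joint_positions'].round(3))"; python3 bar.py pics/w6
```

```text
clock: 19.85
tool_pos: [0.5422, -0.1198, 0.2833]
ee_rot: [-3.126, 0.003, 1.48]
ft_force: [-0.5, -0.2, 0.4]
width: 0.0339
finger_force: 0.0
clock: 21.1
tool_pos: [0.628, -0.1277, 0.2034]
ee_rot: [-3.129, 0.007, 0.069]
ft_force: [0.4, -0.0, -0.6]
width: 0.0345
finger_force: 0.0
[-0.205  0.549  0.391  1.424  0.01   2.867]
[ 0.6280105  -0.12769044  0.20338861] [-3.12948286  0.0073711   0.06921118]
wrist bar 2771 rect [ 0.6322 -0.1274] [0.0241 0.11  ] 88.6 mean [ 0.6362 -0.1277  0.1174] z [0.1137 0.1173 0.1207]
wrist dir -6.8 y at .63 -0.12700772 z 0.1167772665884618
hubtop [0.1202 0.121 ]
wrist boss 974 rect [ 0.6356 -0.1269] [0.0356 0.0423] 6.3 mean [ 0.6373 -0.1254  0.0696] z [0.0675 0.0697 0.0712]
top 0
```

```bash
python3 -m crank '[0.02,0.005,-0.4,0,0.02,0.005,-0.7,0,0.02,0.005,-1,0,0.02,0.005,-1,0]' && python3 -m crank '[0,0,-0.08,0.04,0,0,-0.08,0.09,0,0,-0.08,0.14,0,0,-0.08,0.18,0,0,-0.08,0.22,0,0,-0.08,0.26,0,0,-0.08,0.30,0,0,-0.08,0.34,0,0,-0.08,0.38,0,0,-0.08,0.38]'; python3 bar.py pics/w7
```

```text
clock: 21.7
tool_pos: [0.6284, -0.1269, 0.1025]
ee_rot: [-3.129, 0.011, 0.069]
ft_force: [0.2, 0.1, 0.9]
width: 0.0343
finger_force: 0.0
clock: 22.95
tool_pos: [0.632, -0.1287, 0.1]
ee_rot: [-3.134, 0.005, 1.26]
ft_force: [-0.3, -3.8, 1.7]
width: 0.0345
finger_force: 1.4
[ 0.63199914 -0.12871667  0.09995072] [-3.13406118  0.00456876  1.26002728]
wrist bar 8905 rect [ 0.6407 -0.1231] [0.0879 0.0392] 10.6 mean [ 0.6412 -0.1188  0.1181] z [0.1087 0.1183 0.1265]
wrist dir 4.7 y at .63 -0.11069271 z 0.11782771744761845
hubtop [0.1211 0.1218]
wrist boss 2822 rect [ 0.6317 -0.1208] [0.0435 0.0307] 0.6 mean [ 0.6324 -0.1188  0.0698] z [0.067  0.0699 0.0715]
top 0
```

View pics/w7.png

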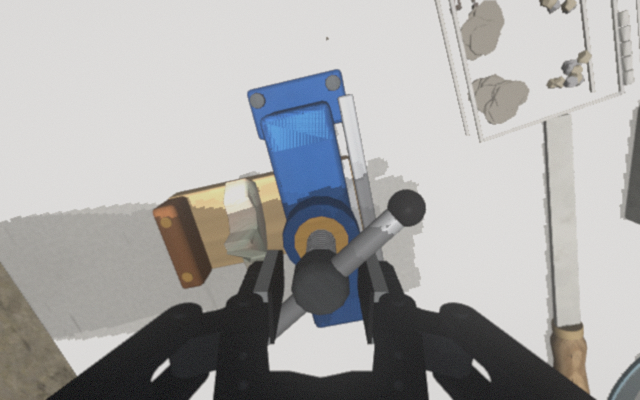

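Wrist view: T-bar (ball at (405,208), hub (320,285)) is driven by the pad corners, ~45° relative to the tool; hub top has risen ~0.7 mm, no drop yet. Continue.

```bash
cat > hub.py <<'E'
from h import *
import sys
c,s=wrist(sys.argv[1]); W=world(c); q=W[(np.hypot(W[...,0]-.631,W[...,1]+.127)<.009)&(W[...,2]>.08)&(W[...,2]<.14)]
print(s['clock'],'yaw',s['ee_rot'][2].round(3),'hubtop',np.percentile(q[:,2],[50,90]).round(4),len(q),'F',s['ft_force'].round(1))
R=Ro.from_euler('z',-s['ee_rot'][2]).as_matrix()
p=W.reshape(-1,3)-[.631,-.127,0]; r=np.hypot(p[:,0],p[:,1]); v=c["color"].max(2).ravel()
b=p[(r>.046)&(r<.06)&(p[:,2]>.09)&(p[:,2]<.13)&(v<110)]; print('ball ang',np.degrees(np.arctan2(np.median(b[:,1]),np.median(b[:,0]))).round(1),len(b),'z',np.percentile(b[:,2],95).round(4) if len(b) else '')
E
python3 -m crank '[0,0,0,0.05,0,0,0,0.1,0,0,0,0.15,0,0,0,0.2,0,0,0,0.2]' >/dev/null; python3 hub.py pics/w8; python3 -m crank '[0,0,0,0.05,0,0,0,0.1,0,0,0,0.15,0,0,0,0.2,0,0,0,0.2]'|grep pos; python3 hub.py pics/w9
```

```text
23.675 yaw 1.888 hubtop [0.1217 0.1225] 1725 F [ 1.2 -2.3  1.6]
ball ang 65.2 838 z 0.1216
tool_pos: [0.631, -0.1263, 0.0977]
24.35 yaw 2.516 hubtop [0.1147 0.1154] 1421 F [ 1.6  1.1 -0.2]
ball ang 101.7 764 z 0.1144
```

Hub top fell ~7 mm: the thread drop has occurred (bar at ~102°, drop between 65° and 102°). Now lift, go to yaw 282° (aligned, unwound for a clockwise turn), and grip the hub.

```bash
python3 -m crank '[0,0,0.25,0,0,0,0.5,0,0,0,0.5,0.05,0,0,0.5,0.1,0,0,0.5,0.16,0,0,0.5,0.22,0,0,0.5,0.28,0,0,0.5,0.34,0,0,0.5,0.39,0,0,0.5,0.42]' >/dev/null && python3 -m crank '[0,0,0,0.05,0,0,0,0.11,0,0,0,0.17,0,0,0,0.23,0,0,0,0.28,0,0,0,0.32,0,0,0,0.344,0,0,0,0.344,0,0,0,0.344]' 0.6; python3 bar.py pics/w10; python3 hub.py pics/w10
```

```text
clock: 26.78
tool_pos: [0.6307, -0.1272, 0.1477]
ee_rot: [-3.131, 0.004, -1.366]
ft_force: [-0.3, -0.4, 0.5]
width: 0.0515
finger_force: 0.0
[ 0.63069771 -0.12715811  0.14769948] [-3.1314761   0.00410223 -1.36635508]
wrist bar 4208 rect [ 0.6316 -0.1278] [0.0242 0.1105] 17.4 mean [ 0.6325 -0.1327  0.1118] z [0.1081 0.1118 0.1151]
wrist dir -78.4 y at .63 -0.11959835 z 0.11126863934147843
hubtop [0.1147 0.1155]
wrist boss 1454 rect [ 0.6321 -0.1304] [0.0427 0.0359] 11.0 mean [ 0.6323 -0.1329  0.0696] z [0.0674 0.0697 0.0711]
top 0
26.875 yaw -1.366 hubtop [0.1147 0.1154] 754 F [ 0.3  0.7 -0.1]
ball ang -79.6 676 z 0.1144
```

View pics/w10.png

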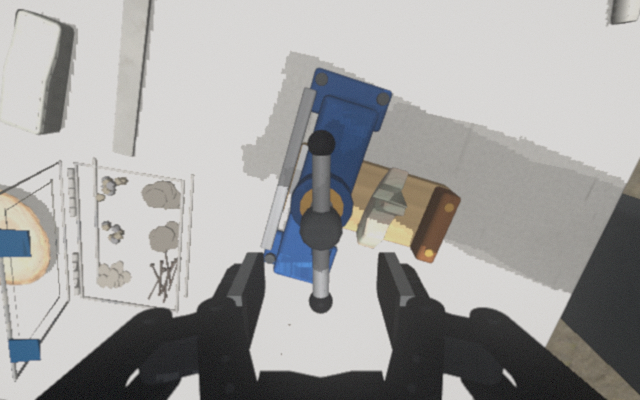

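Bar is aligned with the tool (balls at (321,143) and (320,302), hub (321,228) midway). Descend and grip, then turn clockwise.

```bash
python3 -m crank '[0,0,-0.3,0,0,0,-0.62,0,0,0,-0.62,0]' 0.6 && python3 -m crank '[0,0,0,0,0,0,0,0,0,0,0,0,0,0,0,0]' 0 && python3 -m crank '[0,0,-0.002,-0.05,0,0,-0.004,-0.1,0,0,-0.006,-0.15,0,0,-0.008,-0.2,0,0,-0.008,-0.2]'; python3 hub.py pics/w11
```

```text
clock: 27.3
tool_pos: [0.6284, -0.1269, 0.083]
ee_rot: [-3.137, 0.006, -1.365]
ft_force: [-0.6, 0.6, -0.5]
width: 0.0514
finger_force: 0.0
clock: 27.8
tool_pos: [0.6319, -0.1279, 0.088]
ee_rot: [-3.128, 0.002, -1.364]
ft_force: [-1.9, -0.9, 7.3]
width: 0.0227
finger_force: 58.9
clock: 28.42
tool_pos: [0.6328, -0.128, 0.0871]
ee_rot: [-3.126, 0.004, -1.991]
ft_force: [0.9, -1.8, 6.1]
width: 0.0226
finger_force: 58.9
28.425 yaw -1.991 hubtop [0.1138 0.1145] 1467 F [ 0.9 -1.8  6.1]
ball ang -114.2 1088 z 0.1135
```

```bash
python3 -m crank '[0,0,-0.002,-0.05,0,0,-0.004,-0.1,0,0,-0.006,-0.15,0,0,-0.008,-0.2,0,0,-0.01,-0.25,0,0,-0.012,-0.3,0,0,-0.014,-0.35,0,0,-0.016,-0.4,0,0,-0.018,-0.45,0,0,-0.02,-0.5]' |grep -E "pos|rot|force"; python3 hub.py pics/w12;  python3 -m crank '[0,0,-0.002,-0.05,0,0,-0.004,-0.1,0,0,-0.006,-0.15,0,0,-0.008,-0.2,0,0,-0.01,-0.25,0,0,-0.012,-0.3,0,0,-0.014,-0.35,0,0,-0.016,-0.4,0,0,-0.018,-0.45,0,0,-0.02,-0.5]' |grep -E "pos|rot|force";python3 hub.py pics/w13; python3 -m crank '[0,0,-0.002,-0.05,0,0,-0.004,-0.1,0,0,-0.006,-0.15,0,0,-0.008,-0.2,0,0,-0.01,-0.25,0,0,-0.012,-0.3,0,0,-0.014,-0.35,0,0,-0.015,-0.37,0,0,-0.015,-0.37]'|grep -E "clock|pos|rot|force"; python3 hub.py pics/w14
```

```text
tool_pos: [0.6332, -0.1297, 0.0852]
ee_rot: [-3.129, 0.01, 2.717]
ft_force: [1.6, -5.3, 4.5]
finger_force: 58.8
29.725 yaw 2.717 hubtop [0.1118 0.1125] 1476 F [ 1.6 -5.3  4.5]
ball ang 155.6 1010 z 0.1114
tool_pos: [0.6314, -0.1305, 0.083]
ee_rot: [-3.135, 0.008, 1.145]
ft_force: [-2.9, -6.8, 7.5]
finger_force: 59.0
31.025 yaw 1.145 hubtop [0.1097 0.1103] 1449 F [-2.9 -6.8  7.5]
ball ang 64.7 1051 z 0.1094
clock: 32.2
tool_pos: [0.6306, -0.1291, 0.0815]
ee_rot: [-3.133, 0.003, -0.012]
ft_force: [-4.8, -3.6, 9.7]
finger_force: 59.3
32.2 yaw -0.012 hubtop [0.108  0.1087] 1424 F [-4.8 -3.6  9.7]
ball ang -1.4 1090 z 0.1078
```

```bash
python3 -m crank '[0,0,0,0,0,0,0,0,0,0,0,0]' 0.6 >/dev/null && python3 -m crank '[0,0,0.25,0,0,0,0.55,0,0,0,0.55,0.05,0,0,0.55,0.1,0,0,0.55,0.16,0,0,0.55,0.22,0,0,0.55,0.28,0,0,0.55,0.34,0,0,0.55,0.4,0,0,0.55,0.45]' >/dev/null && python3 -m crank '[0,0,0,0.05,0,0,0,0.11,0,0,0,0.17,0,0,0,0.23,0,0,0,0.29,0,0,0,0.35,0,0,0,0.4,0,0,0,0.45,0,0,0,0.54,0,0,0,0.54]'; python3 bar.py pics/w15; python3 hub.py pics/w15
```

```text
clock: 35.12
tool_pos: [0.631, -0.1271, 0.1343]
ee_rot: [-3.131, 0.003, 3.102]
ft_force: [-0.2, -0.3, -0.2]
width: 0.0514
finger_force: 0.0
[ 0.63097064 -0.12711017  0.13430954] [-3.13095980e+00  2.93287505e-03  3.10152603e+00]
wrist bar 4461 rect [ 0.6309 -0.1273] [0.0246 0.1099] 83.2 mean [ 0.6258 -0.127   0.1056] z [0.1017 0.1056 0.1089]
wrist dir -0.9 y at .63 -0.12714905 z 0.10509413271591109
hubtop [0.1085 0.1093]
wrist boss 1585 rect [ 0.6282 -0.1269] [0.0431 0.0359] 84.1 mean [ 0.6257 -0.1261  0.0697] z [0.0674 0.0698 0.0712]
top 0
35.225 yaw 3.097 hubtop [0.1086 0.1093] 815 F [0.1 0.6 0.5]
ball ang 179.7 719 z 0.1083
```

```bash
python3 -m crank '[0,0,-0.3,0.009,0,0,-0.54,0.009,0,0,-0.54,0.009]' 0.6 |grep pos && python3 -m crank '[0,0,0,0,0,0,0,0,0,0,0,0,0,0,0,0]' 0 && python3 -m crank '[0,0,-0.002,-0.06,0,0,-0.004,-0.12,0,0,-0.006,-0.18,0,0,-0.009,-0.24,0,0,-0.012,-0.3,0,0,-0.015,-0.36,0,0,-0.018,-0.42,0,0,-0.02,-0.48,0,0,-0.021,-0.53,0,0,-0.021,-0.53]' && python3 -m crank '[0,0,0,0,0,0,0,0]'; python3 hub.py pics/w16
python3 - <<'E'
from m import *
c=optics.camera("scene"); cv2.imwrite("pics/s3.png",cv2.resize(c["color"][150:290,230:420],None,fx=4,fy=4)[...,::-1])
W=world(c); X,Y,Z=np.moveaxis(W,-1,0)
P=W[(Z>.01)&(Z<.021)&(X>.5)&(X<.64)&(Y<-.10)&(Y>-.17)]
print(np.round([(x,np.percentile(P[abs(P[:,0]-x)<.004][:,1],3)) for x in np.arange(.53,.6,.01)],4).tolist())
P=W[(Z>.025)&(Z<.044)&(X>.5)&(X<.56)&(Y<-.08)&(Y>-.16)]; fit('cleat',P); print(np.percentile(P[:,0],[1,5]))
E
```

```text
tool_pos: [0.629, -0.1269, 0.0782]
clock: 36.15
tool_pos: [0.6322, -0.1293, 0.0826]
ee_rot: [-3.128, 0.007, 3.124]
ft_force: [-0.8, -4.8, 2.3]
width: 0.0227
finger_force: 58.7
clock: 37.4
tool_pos: [0.632, -0.1294, 0.0805]
ee_rot: [-3.134, 0.006, 1.457]
ft_force: [-0.8, -4.1, 2.5]
width: 0.0223
finger_force: 58.9
clock: 37.65
tool_pos: [0.632, -0.1294, 0.0805]
ee_rot: [-3.134, 0.006, 1.458]
ft_force: [0.4, -5.0, 2.4]
width: 0.0226
finger_force: 58.9
37.65 yaw 1.458 hubtop [0.1063 0.107 ] 1424 F [ 0.4 -5.   2.4]
ball ang 82.5 1022 z 0.1058
[[0.53, -0.1501], [0.54, -0.1509], [0.55, -0.1511], [0.56, -0.1517], [0.57, -0.153], [0.58, -0.1568], [0.59, -0.1552]]
cleat 210 rect [ 0.5345 -0.1209] [0.0595 0.016 ] 85.9 mean [ 0.5332 -0.1241  0.0369] z [0.027  0.0383 0.0411]
[0.52525494 0.52612305]
```

View pics/s3.png

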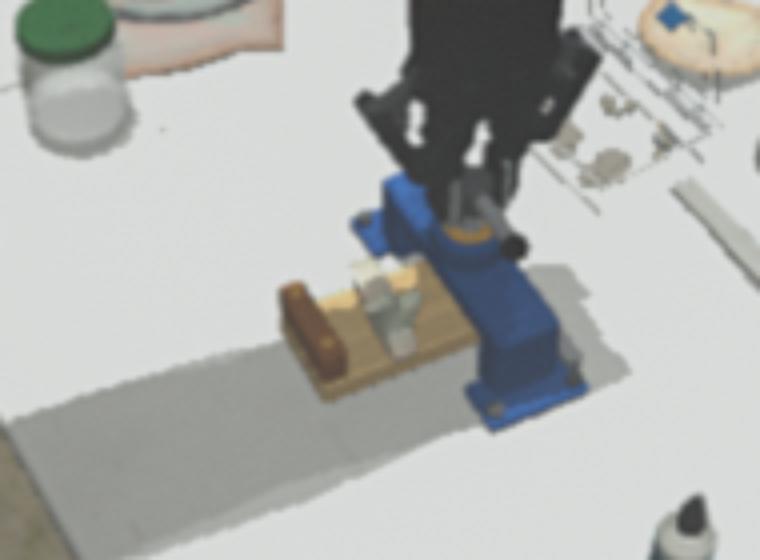

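The crop shows the fingers gripping the hub (475,195), the board still home in the stand (390,330), and the bystanders in view, the jar (75,80) and the glue (690,530), upright. The screw is 8.4 mm below where it was after the drop.

```bash
python3 -c "
from rig import bot; print(bot.hand_in())"
```

```text
the job is handed in; nothing more can be done
None
```

I handed the job in at about 38 s; the hand-in printed no verdict. The board was against the back stop and square, the screw dropped into its thread and was turned about one turn forward (lift about -16 mm), and the fingers were holding the T-bar's hub at 59 N; the jar and glue looked undisturbed in the last picture, and the marker, out of that frame, was never approached.

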